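# Set up a sugar check: bracket the sample, cover it, cradle the refractometer

## Robot

A 6-joint arm with a two-finger parallel gripper is mounted at the origin on a cart in front of the work surface, level with it; the furniture and walls round the work are solid. World frame = base frame: x ahead of the robot, y to its left, z up, the work surface at z = 0. Lengths are in m, angles in rad, forces in N, time in s.
With the tool pointing down it reaches from about 0.425 to 0.95 m from the base axis. Payload 3.5 kg.
Tool frame: the origin (TCP) lies midway between the tips of the shut fingers; the grasp point (between the pads) lies 19 mm behind it; z points along the fingers, y is the line along which they close (so a half turn about z gives the same grasp; the last joint's range is limited). The gripper opens to 85 mm and grips with 20 to 120 N. Pads are 22 mm wide; open, the fingers measure 114 mm over their backs; the gripper's body (76 mm by 85 mm) begins 54 mm behind the grasp point. The pads swing forward as they close: fully open they stand 13 mm farther back than shut.
Start: joints at [-1.257, 0.286, 1.577, -0, 1.279, -0.15], TCP at [0.302, -0.604, 0.231] pointing down, gripper open.
Joint ranges: [-2.77, 2.77], [-0.9, 2.22], [0.21, 2.48], [-1.53, 4.67], [0.24, 2.81], [-2.84, 2.84]. Speed limits (rad/s): [2.79, 2.79, 3.14, 3.14, 3.14, 3.14].

## Interface

Orientations are given as a unit quaternion [x, y, z, w].
In Python, from plant import get_state, read_camera, ctrl gives the robot as it stands.
- The arm moves only by the shell command python3 -m crank 'ROWS' [FORCE]. ROWS is JSON, a list of rows, each a list of 3 entries, a list of its own where there are three numbers: the shift along the tool's x, y, z in mm, then the turn about the tool's z in degrees, then the closure in counts, from 0 (fully open) to 255 (shut). In form: [[[tx, ty, tz], yaw, claw], ...]. A call has 1 to 10 rows; each row is the pose to reach, as a shift and turn from the pose commanded when the call began, along the tool's axes at that moment; what a row does not reach only later rows make up. A row lasts 1/10 s, in which the tool goes at most 50 mm and 8.59 degrees, less where a joint would pass 70% of its speed; a pose out of reach is approached as far as the arm can. A call with a gripper value outside its range is refused whole. The fingers move at their own pace and stop on an object; FORCE is the grip in N (left out, the last holds). Time passes only in rows, so rows that repeat a pose let the fingers close. It gives the time, the measured TCP pose, the force, the opening and the grip force at its end, in the units of the state.
- get_state(): the state, without advancing time (a new reading comes with each control period).
- read_camera(name): name is "scene" or "top"; returns a dict with "frame" (400x640x3 uint8, blue, green, red), "range_z" (400x640 float32, m along the optical axis (not along the pixel's ray), 0 where there is no reading), "vfov" (degrees; the focal length in pixels is half the picture's height over the tangent of half this angle, whatever the lens; pixels are square), "cx", "cy" (the principal point, pixels), "origin" and "orientation" of the camera in the world. Camera axes: x right, y down, z forward; pixel columns grow to the right and rows downward; lengths in m; the calibration is good to about 2 mm. A picture is of the moment at which its call begins.
- ctrl.sign_off(): hands the job in; it is judged then, once.
The state is a dict: "time": time; "qpos": joint angles; "dq": joint speeds; "joint_efforts": joint torques, N m; "eef_pos": TCP position; "tcp_rot": TCP orientation; "contact_force": force on the tool from outside, world axes, zero at the start; "wrist_torque": the same for the moment, N m; "opening": opening from 0.0 (shut) to 1.0 (fully open); "finger_force": force on a finger pad.
Only numpy, scipy, OpenCV 4.12 (cv2) and the standard library are available. Lean on these libraries where they do the work, as an engineer would, in place of code of your own. Each camera call takes 0.05 s, during which the arm holds its last target. There are 200 camera calls.

## Task

Set up the bench for the sugar reading: in the three-well metal block, seat the open sample cup in the middle well between the two lidded reference cups, and cover it by laying the weighing boat flat on top of it, open side up and lengthways along the row. Lay the hand refractometer in the two saddles of the black cradle, its flat cover plate uppermost and its clear prism end pointing towards the side where the cup block stands. Keep the open sample upright, and do not disturb the dropper bottle and the small glass beaker.

Things in the scene. Friction and masses are not known exactly. Their poses are not given: they have to be found in the camera images.
- cup_block: Fixed silver metal block with three round wells in a row, 60 x 192 x 16 mm high. Origin at the centre of its underside, z up, y along the row. Wells at y = -66, 0, +66 mm, 48 mm across, floor 3 mm above the underside: a seated cup's origin is 3 mm above the block's. It and the cradle stand side by side, either one on the left.
- cradle: Fixed black cradle: base 52 x 96 x 6 mm, two 45-degree V saddles, 11 mm thick, at y = -35 and +31 mm, 34 mm high, for the refractometer's tube. Origin centre of its underside, z up, y along the tube. The refractometer fits either way round: its origin goes 20 mm straight above the cradle's (tube axis 34 mm up), its y along the cradle's +y or -y.
- refractometer: Hand refractometer, 186 mm long. Origin on its underside halfway along; y points along it to the clear prism end, z up through the flat cover plate side. Black tube 27 mm across, y = -45 to 43 mm, axis 14 mm above the origin; prism to +93, eyepiece to -93 mm. 0.18 kg. Grip across the tube at y = 0. Starts with the prism pointing away from the robot.
- sealed_cup_1: White cup closed by a flat lid (one of two alike, either may go to either end well): base 40 mm across, lid 56 mm across from 34 to 38 mm above the base. Origin at the centre of the base, z up. 50 g. Grip across the lid's edge.
- sealed_cup_2: The other lidded white cup, the same shape and size as the first.
- open_cup: White plastic cup without a lid, jam visible in it: 40 mm in diameter at the base, 52 mm at the rim, 36 mm high. Origin at the centre of the base, z up. About 45 g. Can be gripped across the outside of the rim.
- weigh_boat: White shallow weighing boat, a rectangular dish 60 mm (x) by 80 mm (y) at its rim and 12 mm high with sloping sides. Origin at the centre of its underside, z up. 12 g. Can be gripped across its 60 mm width (along its x) at the rim. Laid on the open cup its origin is 36 mm above the cup's origin.
- dropper_bottle: Bystander, loose: brown dropper bottle, 33 mm in diameter and 102 mm high, origin at the centre of its base. Leave it where it stands.
- small_beaker: Bystander, loose: small glass beaker, 53 mm in diameter and 68 mm high, origin at the centre of its base. Leave it where it stands.
Things that resemble listed ones, but are neither listed nor needed, are in the scene too. What is shaped like the sealed_cup_2 but purple, red or turquoise is not meant.

How it is judged:
At the end, for the whole second after the job is handed in: Cups seated upright on the well floors, open one in the middle (8 mm); boat flat on its rim (13 mm, tilt 0.15 rad, along the row to 0.35 rad); refractometer in both saddles (5 mm sideways, 13 mm lengthways, 0.1 rad), plate up to 0.35 rad, prism towards the block; all released and at rest (horizontal distance between open_cup and cup_block below 0.008 m and z of each of open_cup, sealed_cup_1, sealed_cup_2 in the frame of cup_block below 0.006 m and angle between each of open_cup, sealed_cup_1, sealed_cup_2's own z axis and vertical below 0.1 rad and ((y of sealed_cup_1 in the frame of cup_block between 0.058 and 0.074 m and y of sealed_cup_2 in the frame of cup_block between -0.074 and -0.058 m) or (y of sealed_cup_2 in the frame of cup_block between 0.058 and 0.074 m and y of sealed_cup_1 in the frame of cup_block between -0.074 and -0.058 m)) and x of sealed_cup_1 in the frame of cup_block between -0.008 and 0.008 m and x of sealed_cup_2 in the frame of cup_block between -0.008 and 0.008 m and linear speed of each of open_cup, sealed_cup_1, sealed_cup_2, weigh_boat, refractometer below 0.01 m/s and horizontal distance between weigh_boat and open_cup below 0.013 m and z of weigh_boat in the frame of open_cup between 0.031 and 0.041 m and angle between weigh_boat's own z axis and vertical below 0.15 rad and angle between the y axis of weigh_boat and the y axis of cup_block, either way round below 0.35 rad and x of refractometer in the frame of cradle between -0.005 and 0.005 m and y of refractometer in the frame of cradle between -0.013 and 0.013 m and z of refractometer in the frame of cradle between 0.016 and 0.024 m and angle between the y axis of refractometer and the y axis of cradle, either way round below 0.1 rad and angle between refractometer's own z axis and vertical below 0.35 rad and y of cup_block in the frame of refractometer above 0.05 m); the robot touches nothing.
It fails at once if the open sample is tipped (angle between open_cup's own z axis and vertical above 0.6 rad).
It fails at once if the dropper bottle is disturbed (distance of dropper_bottle from where it was at the start of the episode above 0.02 m or angle between dropper_bottle's own z axis and vertical above 0.4 rad).
It fails at once if the small beaker is disturbed (distance of small_beaker from where it was at the start of the episode above 0.02 m or angle between small_beaker's own z axis and vertical above 0.4 rad).
It also fails if it takes over 144 s, if anything falls off the work surface, if the arm or the gripper's body presses on something with over 40 N, if the wrist force passes 120 N, or if a joint passes its speed limit or range.

## Working session

There is one attempt and no reset: what is moved stays moved. The work goes in short steps, Python scripts to look and compute and a shell command to move; the robot and the scene stay as the last step left them, time stands still between calls to the robot, and variables do not carry over. Pictures are saved under pics/ and viewed, at most 14 in all, crops included, and the job is handed in when it is done.

```bash
ls; mkdir -p pics
python3 - <<'E'
from plant import *
import cv2,numpy as np
print(get_state())
for n in("scene","top"):
    c=read_camera(n); cv2.imwrite(f"pics/{n}0.png",c["frame"]); np.savez(f"{n}0.npz",**c)
    print({k:v for k,v in c.items() if k not in("frame","range_z")})
E
```

```text
pics
{'time': 0.0, 'qpos': array([-1.25696353e+00,  2.87203435e-01,  1.57818827e+00,  3.14200859e-05,
        1.27856054e+00, -1.49990717e-01]), 'dq': array([ 8.82460758e-05, -6.62397316e-04, -8.65624247e-04,  6.91199514e-04,
        2.97735514e-04,  9.81536636e-04]), 'joint_efforts': array([-3.69330692e-04, -4.05986738e+01, -2.92624390e+01, -2.32682041e-04,
        5.69376047e-03, -1.14313917e-05]), 'eef_pos': array([ 0.30181088, -0.60303928,  0.22991588]), 'tcp_rot': array([ 9.73229145e-01,  2.29833938e-01, -8.15534840e-05, -1.17706538e-03]), 'contact_force': array([ 0.06074755, -0.70756183, -0.20095037]), 'wrist_torque': array([0.01021933, 0.00237559, 0.02077291]), 'finger_force': 0.0, 'opening': 1.000689414004959}
{'vfov': 57.530424160153075, 'cx': 321.44991892441135, 'cy': 199.92728829301137, 'origin': array([-0.21928883,  0.86214899,  0.61558811]), 'orientation': array([-0.31664558,  0.79994893, -0.47218109,  0.19199558])}
{'vfov': 46.821256586974656, 'cx': 321.3434418397591, 'cy': 196.58892143098743, 'origin': array([0.44412018, 0.09709881, 1.32482631]), 'orientation': array([-0.69875855,  0.71446903, -0.02853814,  0.02135556])}
```

View pics/scene0.png

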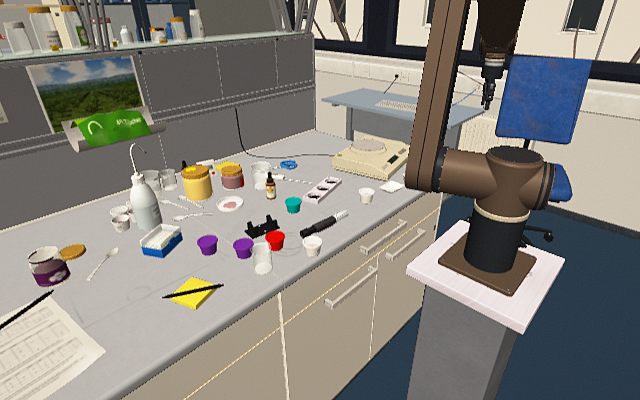

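View pics/top0.png

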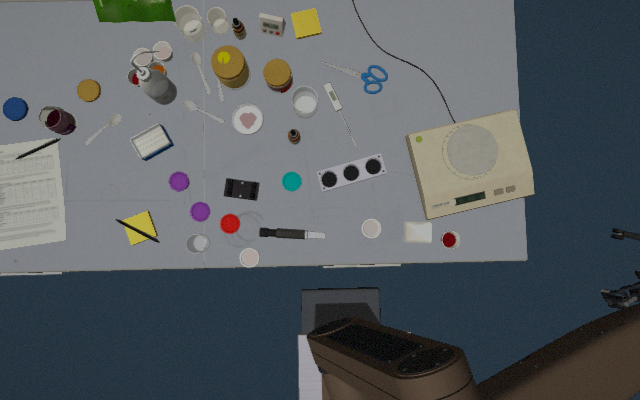

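The scene view shows the bench from its left end. In the top view, left is +y and up is +x:
- **Fixtures:** block at (351,173), cradle at (242,189).
- **Refractometer:** (290,234), with its bright prism end at (315,236).
- **Cups:** candidate white lidded cups at (371,229) and (250,258), open jam cup at (450,240). Purple, red and turquoise decoys are at (178,181), (200,211), (230,224) and (292,181).
- **Boat:** (418,232).

I'll take one enlarged crop to confirm, plus measurements.

```bash
cat > h.py <<'E'
import numpy as np,cv2
from scipy.spatial.transform import Rotation as R
def load(n): return dict(np.load(n+".npz"))
def ray(c,u,v):
    f=200/np.tan(np.radians(float(c["vfov"]))/2)
    return R.from_quat(c["orientation"]).apply(np.stack([(u-c["cx"])/f,(v-c["cy"])/f,np.ones(np.shape(u))],-1))
def plane(c,u,v,z):
    d=ray(c,np.asarray(u,float),np.asarray(v,float)); s=(z-c["origin"][2])/d[...,2]
    return c["origin"]+d*s[...,None]
def cloud(c):
    v,u=np.mgrid[:400,:640]; return c["origin"]+ray(c,u.astype(float),v.astype(float))*c["range_z"][...,None]
E
python3 - <<'E'
from h import *
c=load("top0"); P=cloud(c)
I=c["frame"]; cv2.imwrite("pics/crop.png",cv2.resize(I[125:275,180:480],None,fx=2.66,fy=2.66,interpolation=cv2.INTER_CUBIC))
z=P[...,2]-np.median(P[100:260,200:400,2]); print("table z",np.median(P[100:260,200:400,2]))
m=((P[...,2]>.006)&(P[...,2]<.2)&(c["range_z"]>0)).astype(np.uint8); m[:, 540:]=0; m[265:]=0
n,l,s,ce=cv2.connectedComponentsWithStats(m)
for i in range(1,n):
    if s[i,4]<60 : continue
    q=l==i; h=np.percentile(P[q][:,2],90)
    (cc,wh,a)=cv2.minAreaRect(P[q][:,:2].astype(np.float32)); 
    t=P[q&(P[...,2]>h-.006)]; 
    print(ce[i].round(),s[i,4],"h",h.round(3),"rect",np.round(cc,3),np.round(wh,3),round(a,1),"top",t[:,:2].mean(0).round(3), I[q].mean(0).round())
E
```

```text
Traceback (most recent call last):
  File "h.py", line 11, in cloud
    v,u=np.mgrid[:400,:640]; return c["origin"]+ray(c,u.astype(float),v.astype(float))*c["range_z"][...,None]
                                                ~~~^^^^^^^^^^^^^^^^^^^^^^^^^^^^^^^^^^^
  File "h.py", line 6, in ray
    return R.from_quat(c["orientation"]).apply(np.stack([(u-c["cx"])/f,(v-c["cy"])/f,np.ones(np.shape(u))],-1))
           ~~~~~~~~~~~~~~~~~~~~~~~~~~~~~~~~~~~^^^^^^^^^^^^^^^^^^^^^^^^^^^^^^^^^^^^^^^^^^^^^^^^^^^^^^^^^^^^^^^^^
  File "scipy/spatial/transform/_rotation.pyx", line 2580, in scipy.spatial.transform._rotation.Rotation.apply
ValueError: Expected input of shape (3,) or (P, 3), got (400, 640, 3).
```

```bash
sed -i 's/return R.from_quat(c\["orientation"\]).apply(\(.*\))$/return \1@R.from_quat(c["orientation"]).as_matrix().T/' h.py
cat > seg.py <<'E'
from h import *
def seg(c,lo=.006):
    P=cloud(c);I=c["frame"]
    m=((P[...,2]>lo)&(P[...,2]<.2)&(c["range_z"]>0)).astype(np.uint8); m[:, 540:]=0; m[268:]=0
    n,l,s,ce=cv2.connectedComponentsWithStats(m)
    for i in range(1,n):
        if s[i,4]<60 : continue
        q=l==i; h=np.percentile(P[q][:,2],90)
        (cc,wh,a)=cv2.minAreaRect(P[q][:,:2].astype(np.float32)); 
        t=P[q&(P[...,2]>h-.006)][:,:2].astype(np.float32); (ec,er)=cv2.minEnclosingCircle(t)
        print(ce[i].round(),s[i,4],"h",h.round(3),"rect",np.round(cc,3),np.round(wh,3),round(a,1),"top",np.round(ec,3),round(2*er,3), I[q].mean(0).round())
E
python3 - <<'E'
from seg import *
c=load("top0"); P=cloud(c)
I=c["frame"]; cv2.imwrite("pics/crop.png",cv2.resize(I[125:275,180:480],None,fx=2.66,fy=2.66,interpolation=cv2.INTER_CUBIC))
print("table z",np.median(P[100:260,200:400,2]))
seg(c)
E
```

```text
table z 0.0032751162569081282
[190.  23.] 847 h 0.088 rect [1.055 0.454] [0.123 0.08 ] 33.8 top [1.034 0.441] 0.08 [129. 138. 141.]
[218.  20.] 436 h 0.069 rect [1.061 0.369] [0.087 0.063] 27.7 top [1.044 0.365] 0.058 [127. 137. 140.]
[306.  23.] 725 h 0.02 rect [1.047 0.115] [0.097 0.087] 15.8 top [1.046 0.116] 0.106 [ 60. 152. 167.]
[272.  24.] 506 h 0.067 rect [1.05  0.215] [0.085 0.07 ] 82.7 top [1.043 0.213] 0.069 [104. 112. 116.]
[238.  28.] 242 h 0.094 rect [1.037 0.314] [0.073 0.041] 11.7 top [1.02  0.308] 0.016 [48. 58. 66.]
[163.  51.] 327 h 0.044 rect [0.971 0.531] [0.075 0.058] 16.5 top [0.962 0.525] 0.058 [134. 141. 148.]
[230.  68.] 1426 h 0.113 rect [0.911 0.351] [0.141 0.148] 32.8 top [0.899 0.328] 0.092 [ 53. 104. 122.]
[200.  70.] 165 h 0.013 rect [0.909 0.423] [0.132 0.027] 20.9 top [0.908 0.423] 0.13 [137. 142. 143.]
[152.  79.] 1536 h 0.164 rect [0.879 0.559] [0.155 0.11 ] 37.9 top [0.851 0.531] 0.036 [ 91.  97. 103.]
[278.  76.] 823 h 0.08 rect [0.894 0.201] [0.111 0.084] 3.7 top [0.88  0.199] 0.077 [ 52.  95. 119.]
[364.  76.] 496 h 0.014 rect [ 0.885 -0.019] [
[... 2139 characters left out ...]
t [0.458 0.827] [0.062 0.069] 53.6 top [0.461 0.83 ] 0.072 [159. 166. 165.]
[371. 228.] 326 h 0.043 rect [ 0.442 -0.052] [0.065 0.056] 11.7 top [ 0.444 -0.053] 0.056 [156. 160. 163.]
[418. 233.] 273 h 0.015 rect [ 0.43  -0.187] [0.085 0.068] 79.5 top [ 0.431 -0.187] 0.092 [153. 159. 160.]
[291. 233.] 563 h 0.03 rect [0.433 0.167] [0.186 0.034] 81.7 top [0.43  0.169] 0.183 [73. 74. 74.]
[450. 239.] 295 h 0.037 rect [ 0.408 -0.278] [0.058 0.057] 87.2 top [ 0.408 -0.274] 0.053 [ 74.  73. 118.]
[197. 243.] 314 h 0.07 rect [0.41  0.429] [0.059 0.063] 71.1 top [0.415 0.424] 0.058 [132. 131. 130.]
[249. 257.] 328 h 0.043 rect [0.372 0.289] [0.061 0.054] 88.1 top [0.371 0.286] 0.055 [156. 160. 167.]
```

View pics/crop.png

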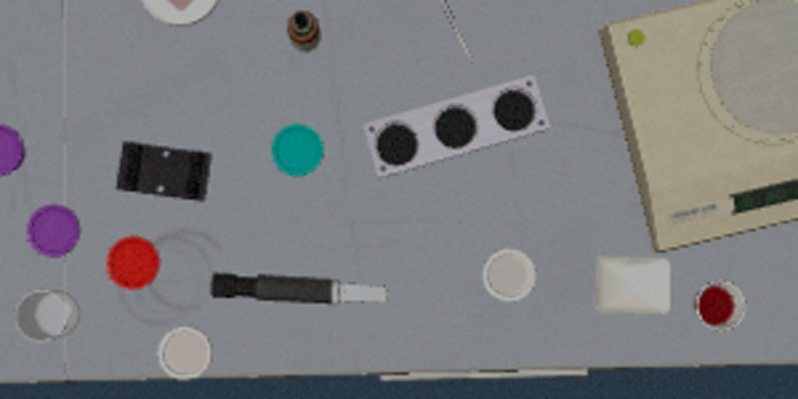

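The crop confirms:
- **White lidded cups:** only (371,229) and (250,258) are white and closed; the other four lids are purple, red or turquoise.
- **Open cup:** (450,240), with jam visible.
- **Boat:** (418,232), next to the balance corner.
- **Refractometer:** lies along y with its prism already towards −y, which is the block's side.
- **Bystanders:** bottle at (294,136), beaker at (197,243).

Next I'll get precise points by casting rays onto planes at the known heights.

```bash
cat > go.py <<'E'
import sys,numpy as np
from plant import get_state
from scipy.spatial.transform import Rotation as R
# args: x y z [world heading deg of tool y]
def go(x,y,z,h=None):
    s=get_state(); M=R.from_quat(s["tcp_rot"]); d=M.inv().apply(np.array([x,y,z])-s["eef_pos"])*1000
    ty=M.apply([0,1,0]); hd=np.degrees(np.arctan2(ty[1],ty[0]))
    out="shift mm %s head %.1f"%(d.round(1),hd)
    if h is not None: out+=" yaw %.1f"%(((hd-h)+90)%180-90)
    print(out,"| t %.1f pos %s open %.2f q6 %.2f F %s"%(s["time"],s["eef_pos"].round(4),s["opening"],s["qpos"][5],s["contact_force"].round(1)))
if __name__=="__main__": go(*map(float,sys.argv[1:]))
E
python3 - <<'E'
from h import *
c=load("top0"); P=cloud(c); I=c["frame"]; Z=P[...,2]-.0035
def blob(m,u,v):
    n,l,s,ce=cv2.connectedComponentsWithStats(m.astype(np.uint8)); d=np.hypot(ce[1:,0]-u,ce[1:,1]-v)+1e3*(s[1:,4]<15); i=1+np.argmin(d); 
    cs,_=cv2.findContours((l==i).astype(np.uint8),0,1); return l==i,max(cs,key=cv2.contourArea)
def P2(u,v,z): return plane(c,u,v,z)[...,:2]
for nm,u,v,z in(("S1",371,229,.038),("S2",250,258,.038),("open",450,240,.036),("boat",418,232,.012),("beaker",197,243,.068),("turq",292,181,.038),("red",230,224,.038)):
    m,k=blob((Z>z-.008)&(Z<z+.02),u,v); w=P2(k[:,0,0],k[:,0,1],z).astype(np.float32)
    (cc,r)=cv2.minEnclosingCircle(w); print(nm,np.round(cc,4),"d",round(2*r,4),cv2.minAreaRect(w))
dark=I.max(2)<70; W=[]
for u,v in((329,179),(351,172),(373,166)):
    m,k=blob(dark,u,v); w=P2(k[:,0,0],k[:,0,1],.016).astype(np.float32); cc,r=cv2.minEnclosingCircle(w); W.append(cc); print("well",np.round(cc,4),round(2*r,4))
d=np.subtract(W[0],W[2]); print("block y dir deg",np.degrees(np.arctan2(d[1],d[0])),np.hypot(*d))
m,k=blob(dark,242,189)
for z in(.006,.034): print("cradle",z,cv2.minAreaRect(P2(k[:,0,0],k[:,0,1],z).astype(np.float32)))
m,k=blob(Z>.008,291,233)
w=P2(k[:,0,0],k[:,0,1],.014).astype(np.float32); print("refr",cv2.minAreaRect(w))
m2,k2=blob(I.max(2)<95,285,234)
w=P2(k2[:,0,0],k2[:,0,1],.014).astype(np.float32); print("tube+eyepiece",cv2.minAreaRect(w))
b=P[(Z>.03)&(Z<.12)&(P[...,1]<-.14)&(P[...,1]>-.6)&(P[...,0]>.45)&(P[...,0]<1)]
i=np.argsort(b[:,0])[:8]; print("balance low-x",b[i].round(3)[:4]); i=np.argsort(-b[:,1])[:4]; print("balance hi-y",b[i].round(3))
E
python3 go.py 0.444 -0.053 0.15 -76
```

```text
S1 [ 0.4445 -0.0529] d 0.0556 ((0.44578349590301514, -0.051854100078344345), (0.05301470309495926, 0.05275001376867294), 88.69821166992188)
S2 [0.3708 0.2855] d 0.0556 ((0.3706516921520233, 0.28529712557792664), (0.05258668214082718, 0.052143074572086334), 88.6858901977539)
open [ 0.4075 -0.2744] d 0.052 ((0.40740808844566345, -0.27414634823799133), (0.04781744256615639, 0.0471763052046299), 88.68565368652344)
boat [ 0.4329 -0.1882] d 0.0949 ((0.4301224648952484, -0.1884041726589203), (0.0816061794757843, 0.06015477329492569), 85.71109771728516)
beaker [0.4146 0.4247] d 0.0578 ((0.41387271881103516, 0.4271608591079712), (0.05222013220191002, 0.051334183663129807), 62.4229736328125)
turq [0.5809 0.1657] d 0.0557 ((0.5819172859191895, 0.16546447575092316), (0.05315257981419563, 0.0534527562558651), 88.88534545898438)
red [0.4663 0.3391] d 0.0557 ((0.46568483114242554, 0.33960986137390137), (0.052841734141111374, 0.052664026618003845), 88.72491455078125)
well [0.5857 0.0605] 0.0431
well [ 0.603  -0.0025] 0.043
well [ 0.6204 -0.0661] 0.0426
block y dir deg 105.29887686053493 0.13124133580640152
cradle 0.006 ((0.564210057258606, 0.31189045310020447), (0.09461599588394165, 0.05115148052573204), 81.13136291503906)
cradle 0.034 ((0.5616604089736938, 0.3073301613330841), (0.09260721504688263, 0.050065476447343826), 81.13138580322266)
refr ((0.43419599533081055, 0.16770237684249878), (0.1872187703847885, 0.026364197954535484), 85.13919067382812)
tube+eyepiece ((0.4365063011646271, 0.19735082983970642), (0.1281391680240631, 0.02680387906730175), 85.34856414794922)
balance low-x [[ 0.466 -0.211  0.045]
 [ 0.466 -0.216  0.035]
 [ 0.466 -0.21   0.038]
 [ 0.468 -0.221  0.042]]
balance hi-y [[ 0.701 -0.16   0.053]
 [ 0.701 -0.16   0.039]
 [ 0.696 -0.16   0.066]
 [ 0.699 -0.16   0.037]]
shift mm [ 373.2 -428.2   81.1] head -63.4 yaw 12.6 | t 0.1 pos [ 0.3018 -0.6031  0.2301] open 0.99 q6 -0.15 F [-0.2  0.7  1.3]
```

```bash
python3 -m crank '[[[373,-428,81],-78.7,0],[[373,-428,81],-78.7,0],[[373,-428,81],-78.7,0],[[373,-428,81],-78.7,0],[[373,-428,81],-78.7,0],[[373,-428,81],-78.7,0],[[373,-428,81],-78.7,0],[[373,-428,81],-78.7,0],[[373,-428,81],-78.7,0],[[373,-428,81],-78.7,0]]' 30; python3 go.py .4445 -.0529 .10 15.3
```

```text
time: 1.1
eef_pos: [0.4257, -0.1224, 0.1603]
tcp_rot: [0.606, 0.796, 0.0, 0.0]
contact_force: [0.3, 0.1, 0.4]
opening: 1.002
finger_force: 0.0
shift mm [62.  36.6 60.3] head 15.4 yaw 0.1 | t 1.1 pos [ 0.4257 -0.1224  0.1603] open 1.00 q6 -0.78 F [0.3 0.1 0.4]
```

```bash
python3 -m crank '[[[62,36.5,60],0,30],[[62,36.5,60],0,30],[[62,36.5,60],0,30],[[62,36.5,60],0,30]]' ; python3 go.py .4445 -.0529 .012 15.3
```

```text
time: 1.5
eef_pos: [0.4442, -0.0542, 0.0999]
tcp_rot: [0.606, 0.795, -0.0, -0.001]
contact_force: [0.3, 0.4, 0.3]
opening: 0.885
finger_force: 0.0
shift mm [ 1.1  0.8 87.9] head 15.4 yaw 0.1 | t 1.5 pos [ 0.4442 -0.0542  0.0999] open 0.89 q6 -0.62 F [0.3 0.4 0.3]
```

```bash
python3 -m crank '[[[1,1,40],0,30],[[1,1,70],0,30],[[1,1,86],0,30],[[1,1,86],0,160],[[1,1,86],0,160],[[1,1,86],0,160],[[1,1,86],0,160],[[1,1,86],0,160]]' 30; python3 go.py .6204 -.0661 .14 15.3
```

```text
time: 2.3
eef_pos: [0.4462, -0.0541, 0.0157]
tcp_rot: [0.607, 0.795, 0.0, 0.001]
contact_force: [-0.1, -0.5, -0.5]
opening: 0.618
finger_force: 31.5
shift mm [ -57.5  165.1 -123.9] head 15.3 yaw -0.0 | t 2.3 pos [ 0.4462 -0.0541  0.0157] open 0.62 q6 -0.61 F [-0.1 -0.5 -0.5]
```

```bash
python3 -m crank '[[[0,0,-50],0,160],[[0,0,-100],0,160],[[0,0,-124],0,160],[[-57.5,165,-124],0,160],[[-57.5,165,-124],0,160],[[-57.5,165,-124],0,160],[[-57.5,165,-124],0,160],[[-57.5,165,-124],0,160]]'; python3 go.py .6204 -.0661 .06 15.3
python3 - <<'E'
from plant import *; import cv2,numpy as np
c=read_camera("scene"); cv2.imwrite("pics/s1.png",cv2.resize(c["frame"][130:280,200:420],None,fx=3.6,fy=3.6))
E
```

```text
time: 3.1
eef_pos: [0.6227, -0.0662, 0.1391]
tcp_rot: [0.607, 0.795, 0.0, 0.001]
contact_force: [-0.2, -0.3, -0.3]
opening: 0.618
finger_force: 32.0
shift mm [ 0.8 -2.3 79.1] head 15.3 yaw 0.0 | t 3.1 pos [ 0.6227 -0.0662  0.1391] open 0.62 q6 -0.53 F [-0.2 -0.3 -0.3]
```

View pics/s1.png

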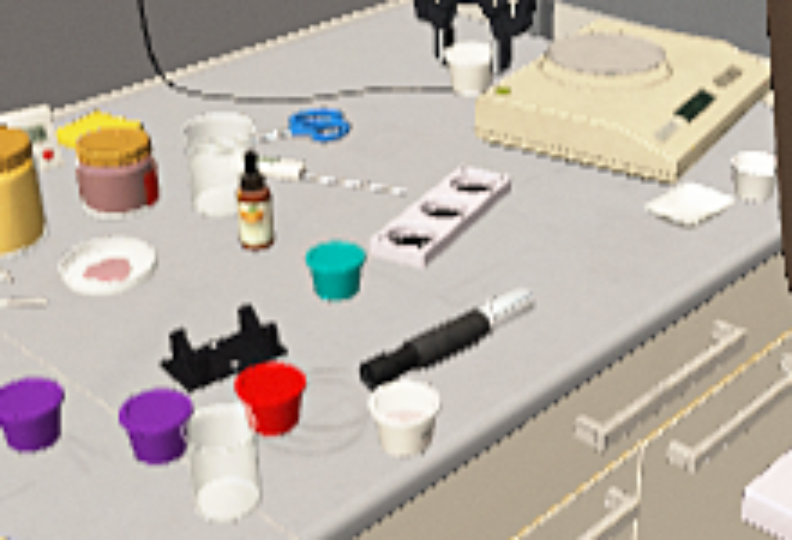

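The cup is held upright above the block (crop about (470,65)). Lowering it into the far (−y) well.

```bash
python3 -m crank '[[[-0.8,-2.3,50],0,160],[[-0.8,-2.3,90],0,160],[[-0.8,-2.3,102],0,160],[[-0.8,-2.3,110],0,160],[[-0.8,-2.3,115],0,160],[[-0.8,-2.3,119],0,160],[[-0.8,-2.3,119],0,160]]'; python3 go.py .6204 -.0661 .0187 15.3
```

```text
time: 3.85
eef_pos: [0.6214, -0.0707, 0.026]
tcp_rot: [0.606, 0.795, -0.0, 0.005]
contact_force: [-1.7, -5.8, 10.4]
opening: 0.617
finger_force: 32.5
shift mm [4.7 0.2 7.3] head 15.4 yaw 0.1 | t 3.9 pos [ 0.6214 -0.0707  0.026 ] open 0.62 q6 -0.54 F [-1.7 -5.8 10.4]
```

```bash
python3 -m crank '[[[-2,0,-6],0,160],[[-5,0,-4],0,160],[[-5,0,-2],0,160],[[-5,0,0],0,160],[[-5,0,0],0,160]]'; python3 go.py .6204 -.0661 .0187 15.3
python3 - <<'E'
from plant import *; import cv2,numpy as np
c=read_camera("scene"); a=c["frame"][125:215,290:410]
d=read_camera("top"); b=d["frame"][130:220,300:420]; np.savez("top1.npz",**d)
cv2.imwrite("pics/s2.png",cv2.resize(np.hstack([a,b]),None,fx=3.3,fy=3.3,interpolation=2))
E
```

```text
time: 4.35
eef_pos: [0.6205, -0.0722, 0.0202]
tcp_rot: [0.607, 0.795, 0.001, 0.002]
contact_force: [4.0, -0.8, 1.3]
opening: 0.615
finger_force: 32.2
shift mm [5.9 1.5 1.5] head 15.3 yaw -0.0 | t 4.3 pos [ 0.6205 -0.0722  0.0202] open 0.62 q6 -0.54 F [ 4.  -0.8  1.3]
```

View pics/s2.png

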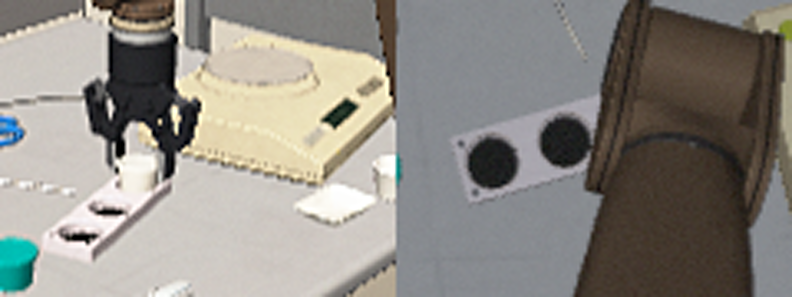

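The cup is down in the far well, TCP at 20 mm against 19 expected. Releasing, rising, then moving on towards S2.

```bash
python3 -m crank '[[[0,0,-1],0,30],[[0,0,-1],0,30],[[0,0,-1],0,30],[[0,0,-1],0,30],[[0,0,-50],0,30],[[0,0,-100],0,30],[[0,0,-130],0,30]]'; python3 go.py .3708 .2855 .15 15.3
```

```text
time: 5.15
eef_pos: [0.6203, -0.0723, 0.1537]
tcp_rot: [0.607, 0.795, 0.001, 0.002]
contact_force: [0.7, -0.8, 0.4]
opening: 0.885
finger_force: 0.0
shift mm [ 410.9 -146.4    2.3] head 15.3 yaw -0.0 | t 5.2 pos [ 0.6203 -0.0723  0.1537] open 0.89 q6 -0.54 F [ 0.7 -0.8  0.4]
```

```bash
python3 -m crank '[[[411,-146.4,2],0,30],[[411,-146.4,2],0,30],[[411,-146.4,2],0,30],[[411,-146.4,2],0,30],[[411,-146.4,2],0,30],[[411,-146.4,2],0,30],[[411,-146.4,2],0,30],[[411,-146.4,2],0,30],[[411,-146.4,2],0,30],[[411,-146.4,2],0,30]]'; python3 go.py .3708 .2855 .014 15.3;  python3 - <<'E'
from h import *
from plant import *
c=read_camera("top"); np.savez("top2.npz",**c); P=cloud(c); Z=P[...,2]-.0035; I=c["frame"]
d=I.min(2)>110; m=((Z>.03)&(Z<.07)&(abs(P[...,0]-.61)<.06)&(abs(P[...,1]+.07)<.06)).astype(np.uint8)
k,_=cv2.findContours(m,0,1); k=max(k,key=cv2.contourArea); w=plane(c,k[:,0,0],k[:,0,1],.041)[:,:2].astype(np.float32)
print(cv2.minEnclosingCircle(w),np.median(Z[m>0]))
dark=I.max(2)<70
n,l,s,ce=cv2.connectedComponentsWithStats(dark.astype(np.uint8))
for u,v in((329,179),(351,172)):
  i=1+np.argmin(np.hypot(ce[1:,0]-u,ce[1:,1]-v)); k,_=cv2.findContours((l==i).astype(np.uint8),0,1); w=plane(c,k[0][:,0,0],k[0][:,0,1],.016)[:,:2].astype(np.float32); print(cv2.minEnclosingCircle(w))
# scene cam: wells for cross-check
c=read_camera("scene"); np.savez("scene2.npz",**c); I=c["frame"]
dark=(I.max(2)<75); n,l,s,ce=cv2.connectedComponentsWithStats(dark.astype(np.uint8))
P=cloud(c)
sel=(abs(P[...,0]-.605)<.08)&(abs(P[...,1])<.12)&(P[...,2]>.01)&(P[...,2]<.03)
b=P[sel]; print("block scene",cv2.minAreaRect(b[:,:2].astype(np.float32)),np.median(b[:,2]))
E
```

```text
time: 6.15
eef_pos: [0.3665, 0.2883, 0.1473]
tcp_rot: [0.605, 0.797, -0.001, -0.001]
contact_force: [-0.3, 0.0, -0.5]
opening: 0.885
finger_force: 0.0
shift mm [ -3.9   3.7 133.3] head 15.6 yaw 0.3 | t 6.2 pos [0.3665 0.2883 0.1473] open 0.88 q6 0.18 F [-0.3  0.  -0.5]
((0.6206286549568176, -0.06663085520267487), 0.028078405186533928) 0.03934432232926416
((0.5857270956039429, 0.060512445867061615), 0.021578341722488403)
((0.6030378341674805, -0.0025262697599828243), 0.02151523530483246)
block scene ((0.6022343635559082, -0.0025398731231689453), (0.0652787908911705, 0.19442607462406158), 15.255990982055664) 0.016047530128949272
```

S1 is seated: measured lid centre (0.6206, −0.0666) against the well at (0.6204, −0.0661). Now S2.

```bash
python3 -m crank '[[[-4,3.7,50],0,30],[[-4,3.7,100],0,30],[[-4,3.7,132],0,30],[[-4,3.7,132],0,30],[[-4,3.7,132],0,160],[[-4,3.7,132],0,160],[[-4,3.7,132],0,160],[[-4,3.7,132],0,160],[[-4,3.7,132],0,160]]' 30; python3 go.py .3708 .2855 .014 15.3; python3 go.py .5857 .0605 .14 15.3
```

```text
time: 7.15
eef_pos: [0.376, 0.2837, 0.0177]
tcp_rot: [0.607, 0.795, 0.002, 0.001]
contact_force: [0.9, -1.4, 6.0]
opening: 0.617
finger_force: 31.9
shift mm [ 3.1 -4.5  3.7] head 15.3 yaw -0.0 | t 7.2 pos [0.376  0.2837 0.0177] open 0.62 q6 0.16 F [ 0.9 -1.4  6. ]
shift mm [-270.5  143.9 -121.7] head 15.3 yaw -0.0 | t 7.2 pos [0.376  0.2837 0.0177] open 0.62 q6 0.16 F [ 0.9 -1.4  6. ]
```

```bash
python3 -m crank '[[[0,0,-50],0,160],[[0,0,-100],0,160],[[-80,40,-121.7],0,160],[[-273.6,143.9,-121.7],0,160],[[-273.6,143.9,-121.7],0,160],[[-273.6,143.9,-121.7],0,160],[[-273.6,143.9,-121.7],0,160],[[-273.6,143.9,-121.7],0,160],[[-273.6,143.9,-121.7],0,160],[[-273.6,143.9,-121.7],0,160]]'; python3 -m crank '[[[0,0,0],0,160],[[0,0,0],0,160]]';python3 go.py .5857 .0605 .0207 15.3
```

```text
time: 8.15
eef_pos: [0.5858, 0.0557, 0.1374]
tcp_rot: [0.608, 0.794, 0.0, -0.0]
contact_force: [0.0, -0.1, -0.4]
opening: 0.618
finger_force: 32.0
time: 8.35
eef_pos: [0.5837, 0.0585, 0.1369]
tcp_rot: [0.606, 0.795, -0.0, -0.001]
contact_force: [0.2, 0.6, -0.9]
opening: 0.616
finger_force: 32.0
shift mm [  1.3   2.6 116.2] head 15.4 yaw 0.1 | t 8.3 pos [0.5837 0.0585 0.1369] open 0.62 q6 -0.34 F [ 0.2  0.6 -0.9]
```

```bash
python3 -m crank '[[[-1.8,2.5,50],0,160],[[-1.8,2.5,85],0,160],[[-1.8,2.5,97],0,160],[[-1.8,2.5,104],0,160],[[-1.8,2.5,110],0,160],[[-1.8,2.5,116],0,160],[[-1.8,2.5,116],0,160],[[-1.8,2.5,116],0,160]]';python3 go.py .5857 .0605 .0207 15.3
```

```text
time: 9.15
eef_pos: [0.5887, 0.0559, 0.0224]
tcp_rot: [0.607, 0.795, 0.0, 0.001]
contact_force: [0.8, 0.1, -0.4]
opening: 0.619
finger_force: 32.0
shift mm [ 5.3 -1.7  1.7] head 15.3 yaw -0.0 | t 9.2 pos [0.5887 0.0559 0.0224] open 0.62 q6 -0.34 F [ 0.8  0.1 -0.4]
```

```bash
python3 -m crank '[[[0,1,2],0,160],[[0,1,2],0,160],[[0,1,2],0,30],[[0,1,2],0,30],[[0,1,2],0,30],[[0,1,-50],0,30],[[0,1,-100],0,30],[[0,1,-140],0,30],[[0,1,-140],0,30],[[0,1,-140],0,30]]';python3 go.py .5857 .0605 .0207 15.3
python3 go.py .4074 -.2744 .13 15.3
```

```text
time: 10.15
eef_pos: [0.5897, 0.0562, 0.1628]
tcp_rot: [0.607, 0.795, 0.001, 0.001]
contact_force: [-0.1, 0.5, -0.4]
opening: 0.882
finger_force: 0.0
shift mm [  5.3  -3.1 142.1] head 15.3 yaw -0.0 | t 10.2 pos [0.5897 0.0562 0.1628] open 0.88 q6 -0.34 F [-0.1  0.5 -0.4]
shift mm [-270.8 -263.1   32.3] head 15.3 yaw -0.0 | t 10.2 pos [0.5897 0.0562 0.1628] open 0.88 q6 -0.34 F [-0.1  0.5 -0.4]
```

```bash
python3 -m crank '[[[-271,-263,32],0,30],[[-271,-263,32],0,30],[[-271,-263,32],0,30],[[-271,-263,32],0,30],[[-271,-263,32],0,30],[[-271,-263,32],0,30],[[-271,-263,32],0,30],[[-271,-263,32],0,30],[[-271,-263,32],0,30],[[-271,-263,32],0,30]]'; python3 -m crank '[[[0,0,0],0,30],[[0,0,0],0,30],[[0,0,0],0,30],[[0,0,0],0,30]]'; python3 go.py .4074 -.2744 .016 15.3
python3 - <<'E'
from h import *
from plant import *
c=read_camera("top"); P=cloud(c); Z=P[...,2]-.0035; I=c["frame"]
for x,y in((.62,-.066),(.586,.06)):
  m=((Z>.03)&(Z<.07)&(np.hypot(P[...,0]-x,P[...,1]-y)<.045)).astype(np.uint8)
  k,_=cv2.findContours(m,0,1); k=max(k,key=cv2.contourArea); w=plane(c,k[:,0,0],k[:,0,1],.041)[:,:2].astype(np.float32)
  print(cv2.minEnclosingCircle(w),np.median(Z[m>0]))
E
```

```text
time: 11.15
eef_pos: [0.4055, -0.2738, 0.1274]
tcp_rot: [0.608, 0.794, 0.001, -0.002]
contact_force: [-0.1, 0.9, 0.1]
opening: 0.882
finger_force: 0.0
time: 11.55
eef_pos: [0.4071, -0.2739, 0.1295]
tcp_rot: [0.606, 0.795, 0.0, 0.0]
contact_force: [-0.3, -0.0, -0.5]
opening: 0.879
finger_force: 0.0
shift mm [-6.000e-01  1.000e-01  1.135e+02] head 15.4 yaw 0.1 | t 11.6 pos [ 0.4071 -0.2739  0.1295] open 0.88 q6 -1.07 F [-0.3 -0.  -0.5]
((0.6206286549568176, -0.06663085520267487), 0.028078405186533928) 0.03964675991159644
((0.5890982747077942, 0.06042894348502159), 0.02779136784374714) 0.03966571278741121
```

Both references are seated at equal height; S2 is 3 mm off centre, inside the 8 mm limit. Now the open cup.

```bash
python3 -m crank '[[[-0.5,0,40],0,30],[[-0.5,0,80],0,30],[[-0.5,0,113],0,30],[[-0.5,0,113],0,30],[[-0.5,0,113],0,160],[[-0.5,0,113],0,160],[[-0.5,0,113],0,160],[[-0.5,0,113],0,160],[[-0.5,0,113],0,160]]' 25; python3 -m crank '[[[0,0,-15],0,160],[[0,0,-40],0,160],[[0,0,-70],0,160],[[0,0,-100],0,160],[[0,0,-120],0,160],[[0,0,-125],0,160],[[0,0,-125],0,160]]'; python3 go.py .603 -.0025 .14 15.3
```

```text
time: 12.5
eef_pos: [0.4083, -0.2764, 0.0187]
tcp_rot: [0.607, 0.795, -0.0, 0.002]
contact_force: [-0.4, 0.4, 6.9]
opening: 0.578
finger_force: 26.4
time: 13.2
eef_pos: [0.407, -0.2752, 0.1421]
tcp_rot: [0.607, 0.795, -0.0, 0.001]
contact_force: [-0.2, 0.4, -0.9]
opening: 0.579
finger_force: 26.3
shift mm [211.5 260.9   2. ] head 15.3 yaw -0.0 | t 13.2 pos [ 0.407  -0.2752  0.1421] open 0.58 q6 -1.07 F [-0.2  0.4 -0.9]
```

```bash
python3 -m crank '[[[9,11,0],0,160],[[24,30,0],0,160],[[44,55,0],0,160],[[66,82,0],0,160],[[90,112,0],0,160],[[114,142,0],0,160],[[138,171,0],0,160],[[160,198,0],0,160],[[180,222,0],0,160],[[195,241,0],0,160]]'; python3 -m crank '[[[9,11,0],0,160],[[14,17,0],0,160],[[16.5,20,0],0,160],[[16.5,20,0],0,160],[[16.5,20,0],0,160],[[16.5,20,0],0,160]]'; python3 go.py .603 -.0025 .0217 15.3
```

```text
time: 14.2
eef_pos: [0.5875, -0.0203, 0.1389]
tcp_rot: [0.606, 0.795, -0.001, -0.002]
contact_force: [-0.5, -0.2, -0.7]
opening: 0.578
finger_force: 26.3
time: 14.8
eef_pos: [0.6026, -0.003, 0.1415]
tcp_rot: [0.607, 0.794, -0.0, 0.0]
contact_force: [-0.4, 0.5, -0.1]
opening: 0.579
finger_force: 26.3
shift mm [  0.4   0.6 119.8] head 15.2 yaw -0.1 | t 14.8 pos [ 0.6026 -0.003   0.1415] open 0.58 q6 -0.44 F [-0.4  0.5 -0.1]
```

```bash
python3 -m crank '[[[-1,0.5,25],0,160],[[-1,0.5,55],0,160],[[-1,0.5,80],0,160],[[-1,0.5,95],0,160],[[-1,0.5,103],0,160],[[-1,0.5,109],0,160],[[-1,0.5,115],0,160],[[-1,0.5,119],0,160],[[-1,0.5,119],0,160],[[-1,0.5,119],0,160]]'; python3 go.py .603 -.0025 .0217 15.3
```

```text
time: 15.8
eef_pos: [0.6042, -0.0034, 0.0231]
tcp_rot: [0.607, 0.795, 0.0, 0.001]
contact_force: [1.0, -1.7, -1.2]
opening: 0.579
finger_force: 26.3
shift mm [ 1.2 -1.   1.3] head 15.3 yaw -0.0 | t 15.8 pos [ 0.6042 -0.0034  0.0231] open 0.58 q6 -0.44 F [ 1.  -1.7 -1.2]
```

Down. I'll lower the last 1 mm, release, rise and move towards the boat.

```bash
python3 -m crank '[[[0,0,1.5],0,160],[[0,0,1.5],0,160],[[0,0,1.5],0,100],[[0,0,1.5],0,60],[[0,0,1.5],0,40],[[0,0,1.5],0,40],[[0,0,-40],0,40],[[0,0,-90],0,40],[[0,0,-140],0,40],[[0,0,-140],0,40]]'; python3 go.py .4315 -.168 .14 -4.3
```

```text
time: 16.8
eef_pos: [0.6088, -0.0036, 0.1721]
tcp_rot: [0.607, 0.795, 0.004, 0.007]
contact_force: [0.4, -0.8, 0.4]
opening: 0.844
finger_force: 0.0
shift mm [-111.6 -214.8   29.5] head 15.3 yaw 19.6 | t 16.8 pos [ 0.6088 -0.0036  0.1721] open 0.84 q6 -0.44 F [ 0.4 -0.8  0.4]
```

```bash
python3 -m crank '[[[-111,-211,25],19.6,30],[[-111,-211,25],19.6,30],[[-111,-211,25],19.6,30],[[-111,-211,25],19.6,30],[[-111,-211,25],19.6,30],[[-111,-211,25],19.6,30],[[-111,-211,25],19.6,30],[[-111,-211,25],19.6,30],[[-111,-211,25],19.6,30]]'; python3 go.py .4315 -.168 .002 -4.3
python3 - <<'E'
from h import *
from plant import *
c=read_camera("scene"); a=c["frame"][125:215,290:410]; s=c
c=read_camera("top"); P=cloud(c); Z=P[...,2]-.0035; I=c["frame"]; b=I[130:220,300:420]
cv2.imwrite("pics/s3.png",cv2.resize(np.hstack([a,b]),None,fx=3.3,fy=3.3,interpolation=2))
for x,y in((.62,-.066),(.586,.06),(.603,-.0025)):
  m=((Z>.028)&(Z<.07)&(np.hypot(P[...,0]-x,P[...,1]-y)<.032)).astype(np.uint8)
  k,_=cv2.findContours(m,0,1); k=max(k,key=cv2.contourArea); w=plane(c,k[:,0,0],k[:,0,1],.039)[:,:2].astype(np.float32)
  print(cv2.minEnclosingCircle(w),np.percentile(Z[m>0],[50,90]))
E
```

```text
time: 17.7
eef_pos: [0.4302, -0.165, 0.1376]
tcp_rot: [0.733, 0.681, 0.0, 0.0]
contact_force: [0.0, -0.3, -0.1]
opening: 0.883
finger_force: 0.0
shift mm [ -2.9   1.5 135.6] head -4.2 yaw 0.1 | t 17.7 pos [ 0.4302 -0.165   0.1376] open 0.88 q6 -0.51 F [ 0.  -0.3 -0.1]
((0.6209036111831665, -0.06688596308231354), 0.028121983632445335) [0.03961892 0.04332743]
((0.5893241167068481, 0.06037180498242378), 0.02783447504043579) [0.03921687 0.04268195]
((0.6047072410583496, -0.002248379634693265), 0.0259973406791687) [0.0358401  0.04021573]
```

View pics/s3.png

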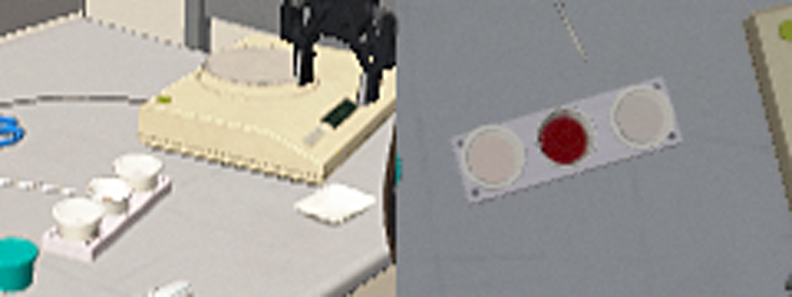

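All three cups are seated: the open red one in the middle of the crop's block at about (565,138), level with its neighbours. Now descending to the boat, off-centre to keep clear of the balance corner.

```bash
python3 -m crank '[[[-2.9,1.5,50],0,45],[[-2.9,1.5,90],0,45],[[-2.9,1.5,90],0,45],[[-2.9,1.5,90],0,45],[[-2.9,1.5,90],0,45]]' 20; python3 go.py .4315 -.168 .002 -4.3
```

```text
time: 18.3
eef_pos: [0.4324, -0.1696, 0.0497]
tcp_rot: [0.733, 0.68, 0.0, 0.002]
contact_force: [0.1, -0.5, 0.9]
opening: 0.828
finger_force: 0.0
shift mm [ 1.6 -1.2 47.7] head -4.3 yaw 0.0 | t 18.3 pos [ 0.4324 -0.1696  0.0497] open 0.83 q6 -0.52 F [ 0.1 -0.5  0.9]
```

```bash
python3 -m crank '[[[1.6,-1.2,30],0,45],[[1.6,-1.2,44],0,45],[[1.6,-1.2,44],0,45],[[1.6,-1.2,44],0,45]]' 20; python3 -m crank '[[[0,0,2],0,45],[[0,0,4],0,45],[[0,0,4],0,45]]'
```

```text
time: 18.7
eef_pos: [0.431, -0.1679, 0.0054]
tcp_rot: [0.733, 0.68, 0.0, 0.002]
contact_force: [-0.3, -1.3, 0.7]
opening: 0.822
finger_force: 0.0
time: 19.0
eef_pos: [0.4299, -0.1673, -0.0001]
tcp_rot: [0.733, 0.68, 0.0, 0.001]
contact_force: [0.2, -0.9, 0.2]
opening: 0.821
finger_force: 0.0
```

```bash
python3 -m crank '[[[0,0,0],0,140],[[0,0,0],0,140],[[0,0,0],0,140],[[0,0,0],0,140],[[0,0,0],0,140]]' 20;  python3 -m crank '[[[0,0,-20],0,140],[[0,0,-60],0,140],[[0,0,-100],0,140],[[0,0,-140],0,140],[[0,0,-150],0,140],[[0,0,-150],0,140]]'
python3 - <<'E'
from h import *
from plant import *
c=read_camera("scene"); a=c["frame"][100:220,290:450]
cv2.imwrite("pics/s4.png",cv2.resize(a,None,fx=4,fy=4,interpolation=2))
E
```

```text
time: 19.5
eef_pos: [0.4297, -0.1672, 0.0001]
tcp_rot: [0.733, 0.68, -0.0, -0.0]
contact_force: [-1.2, 1.5, 5.2]
opening: 0.686
finger_force: 20.5
time: 20.1
eef_pos: [0.4307, -0.1678, 0.1515]
tcp_rot: [0.733, 0.68, 0.001, 0.002]
contact_force: [-0.2, -0.0, -1.5]
opening: 0.686
finger_force: 21.6
```

View pics/s4.png

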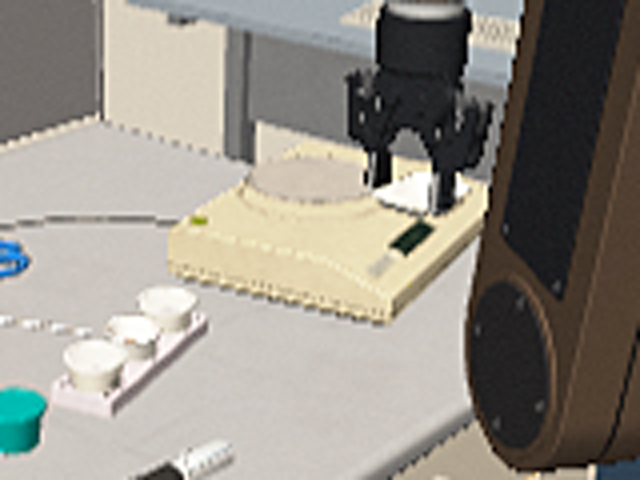

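The boat is held level at about (420,190) in the crop. Carrying it over the cup.

```bash
python3 go.py .5994 .0171 .11 15.3
```

```text
shift mm [196.4 155.6  39.3] head -4.3 yaw -19.6 | t 20.1 pos [ 0.4295 -0.167   0.1493] open 0.68 q6 -0.52 F [-0.2  0.1 -0.5]
```

```bash
python3 -m crank '[[[15,12,0],-2,140],[[40,32,0],-5,140],[[70,55,0],-9,140],[[105,83,5],-13,140],[[140,111,12],-17,140],[[170,135,25],-19.6,140],[[188,149,35],-19.6,140],[[196,155,39],-19.6,140],[[196,155,39],-19.6,140],[[196,155,39],-19.6,140]]'; python3 -m crank '[[[0,0,0],0,140],[[0,0,0],0,140],[[0,0,0],0,140]]'; python3 go.py .5994 .0171 .0395 15.3
```

```text
time: 21.15
eef_pos: [0.5977, 0.0162, 0.1093]
tcp_rot: [0.607, 0.795, -0.001, -0.001]
contact_force: [0.0, 0.1, 0.2]
opening: 0.683
finger_force: 21.6
time: 21.45
eef_pos: [0.5988, 0.016, 0.1111]
tcp_rot: [0.607, 0.794, 0.0, 0.0]
contact_force: [-0.2, -0.4, -0.9]
opening: 0.684
finger_force: 21.6
shift mm [ 0.9  0.8 71.6] head 15.2 yaw -0.1 | t 21.4 pos [0.5988 0.016  0.1111] open 0.68 q6 -0.41 F [-0.2 -0.4 -0.9]
```

```bash
python3 -m crank '[[[1,0.8,30],0,140],[[1,0.8,55],0,140],[[1,0.8,63],0,140],[[1,0.8,67],0,140],[[1,0.8,70],0,140],[[1,0.8,71],0,140],[[1,0.8,71],0,140],[[1,0.8,71],0,140]]'; python3 go.py .5994 .0171 .0395 15.3
```

```text
time: 22.25
eef_pos: [0.6, 0.0178, 0.0403]
tcp_rot: [0.607, 0.795, 0.0, 0.001]
contact_force: [0.2, 0.5, -0.3]
opening: 0.681
finger_force: 21.6
shift mm [-0.6 -0.8  0.8] head 15.3 yaw -0.0 | t 22.2 pos [0.6    0.0178 0.0403] open 0.68 q6 -0.41 F [ 0.2  0.5 -0.3]
```

Lower 1.5 mm and open gently, only partly: at 70 mm opening the fingers clear the 60 mm rim.

```bash
python3 -m crank '[[[0,0,1.5],0,140],[[0,0,1.5],0,80],[[0,0,1.5],0,60],[[0,0,1.5],0,45],[[0,0,1.5],0,45],[[0,0,1.5],0,30],[[0,0,-30],0,30],[[0,0,-80],0,30],[[0,0,-120],0,30],[[0,0,-120],0,30]]'; python3 go.py .4342 .1677 .12 -4.9
```

```text
time: 23.25
eef_pos: [0.6038, 0.0174, 0.1675]
tcp_rot: [0.607, 0.795, 0.004, 0.006]
contact_force: [0.5, -0.2, 1.1]
opening: 0.877
finger_force: 0.0
shift mm [ 190.  -124.6   44.8] head 15.3 yaw 20.2 | t 23.2 pos [0.6038 0.0174 0.1675] open 0.88 q6 -0.41 F [ 0.5 -0.2  1.1]
```

```bash
python3 -m crank '[[[190,-121,38],20.2,100],[[190,-121,38],20.2,100],[[190,-121,38],20.2,100],[[190,-121,38],20.2,100],[[190,-121,38],20.2,100],[[190,-121,38],20.2,100],[[190,-121,38],20.2,100],[[190,-121,38],20.2,100],[[190,-121,38],20.2,100]]'; python3 go.py .4342 .1677 .002 -4.9
python3 - <<'E'
from h import *
from plant import *
a=read_camera("scene")["frame"][125:215,290:410]
c=read_camera("top"); P=cloud(c); Z=P[...,2]-.0035; I=c["frame"]; b=I[130:220,300:420]
cv2.imwrite("pics/s5.png",cv2.resize(np.hstack([a,b]),None,fx=3.3,fy=3.3,interpolation=2))
m=((Z>.044)&(Z<.09)&(np.hypot(P[...,0]-.604,P[...,1])<.06)).astype(np.uint8)
k,_=cv2.findContours(m,0,1); k=max(k,key=cv2.contourArea); w=plane(c,k[:,0,0],k[:,0,1],.051)[:,:2].astype(np.float32)
print(cv2.minAreaRect(w)); q=P[(m>0)]; A=np.c_[q[:,:2],np.ones(len(q))]; print(np.linalg.lstsq(A,q[:,2],rcond=None)[0], np.percentile(q[:,2],[10,50,95]))
E
```

```text
time: 24.15
eef_pos: [0.4338, 0.1686, 0.1218]
tcp_rot: [0.737, 0.676, 0.0, 0.0]
contact_force: [0.4, 0.5, -0.3]
opening: 0.604
finger_force: 0.0
shift mm [ -0.9   0.3 119.8] head -5.0 yaw -0.1 | t 24.1 pos [0.4338 0.1686 0.1218] open 0.60 q6 0.24 F [ 0.4  0.5 -0.3]
((0.6096004843711853, -0.010008253157138824), (0.05915222689509392, 0.06202816963195801), 17.23951530456543)
[-0.00420829 -0.00122898  0.05372938] [0.04815046 0.05088659 0.05535414]
```

View pics/s5.png

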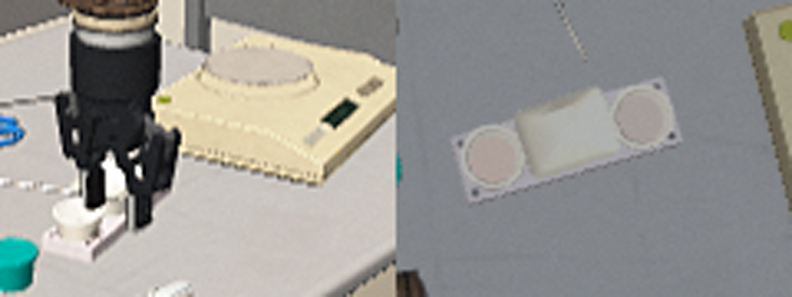

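The boat lies flat and centred over the middle cup, crop (565,132), midway between the lids at 490 and 640. The fitted surface slope is below 0.005. Now gripping the refractometer.

```bash
python3 -m crank '[[[-0.9,0.3,50],0,100],[[-0.9,0.3,95],0,100],[[-0.9,0.3,110],0,100],[[-0.9,0.3,117],0,100],[[-0.9,0.3,117],0,100],[[-0.9,0.3,117],0,100]]' 50; python3 -m crank '[[[0,0,0],0,230],[[0,0,0],0,230],[[0,0,0],0,230],[[0,0,0],0,230],[[0,0,0],0,230],[[0,0,0],0,230]]' 50
```

```text
time: 24.85
eef_pos: [0.4342, 0.1684, 0.0056]
tcp_rot: [0.737, 0.676, 0.001, 0.001]
contact_force: [-0.6, 0.1, 1.2]
opening: 0.612
finger_force: 0.0
time: 25.45
eef_pos: [0.4342, 0.1686, 0.006]
tcp_rot: [0.737, 0.676, 0.001, 0.001]
contact_force: [-0.3, -1.3, 6.5]
opening: 0.294
finger_force: 49.0
```

```bash
python3 -m crank '[[[0,0,-10],0,230],[[0,0,-30],0,230],[[0,0,-60],0,230],[[0,0,-90],0,230],[[0,0,-104],0,230],[[0,0,-104],0,230],[[0,0,-104],0,230]]'; python3 go.py .564 .311 .11 -8.9
python3 - <<'E'
from h import *
from plant import *
a=read_camera("scene")["frame"][170:270,220:350]
cv2.imwrite("pics/s6.png",cv2.resize(a,None,fx=4.5,fy=4.5,interpolation=2))
E
```

```text
time: 26.15
eef_pos: [0.4321, 0.1683, 0.108]
tcp_rot: [0.737, 0.676, -0.0, -0.0]
contact_force: [-0.6, -1.1, -1.9]
opening: 0.293
finger_force: 49.4
shift mm [153.4 119.1  -2.1] head -4.9 yaw 4.0 | t 26.1 pos [0.4321 0.1683 0.108 ] open 0.29 q6 0.24 F [-0.6 -1.1 -1.9]
```

View pics/s6.png

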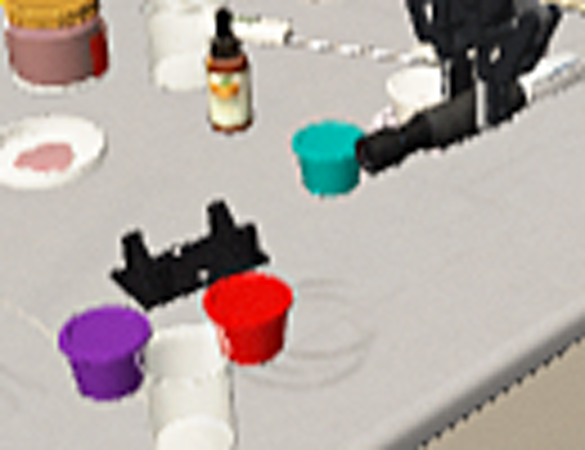

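The refractometer is held level with its prism end towards the block. Carrying it over the cradle.

```bash
python3 -m crank '[[[10,8,-2],1,230],[[30,23,-2],2,230],[[60,47,-2],3,230],[[90,70,-2],4,230],[[120,93,-2],4,230],[[142,110,-2],4,230],[[153,119,-2],4,230],[[153,119,-2],4,230],[[153,119,-2],4,230],[[153,119,-2],4,230]]'; python3 -m crank '[[[0,0,0],0,230],[[0,0,0],0,230]]'; python3 go.py .564 .311 .026 -8.9
python3 - <<'E'
from h import *
c=load("top0"); P=cloud(c); Z=P[...,2]-.0035
m=(Z>.022)&(Z<.045)&(abs(P[...,0]-.563)<.05)&(abs(P[...,1]-.31)<.06)
v,u=np.nonzero(m); w=plane(c,u,v,.034)[:,:2]; print("saddles",len(u),cv2.minAreaRect(w.astype(np.float32)))
for s in(w[w[:,1]>.31],w[w[:,1]<.31]): print(s.mean(0),s.min(0),s.max(0),len(s))
E
```

```text
time: 27.2
eef_pos: [0.5632, 0.3098, 0.109]
tcp_rot: [0.76, 0.65, -0.001, -0.0]
contact_force: [-0.4, -0.2, -1.6]
opening: 0.295
finger_force: 49.5
time: 27.4
eef_pos: [0.5641, 0.3101, 0.1104]
tcp_rot: [0.76, 0.65, -0.0, -0.0]
contact_force: [-0.9, 1.2, -1.7]
opening: 0.297
finger_force: 49.5
shift mm [ 0.9 -0.2 84.4] head -9.0 yaw -0.1 | t 27.4 pos [0.5641 0.3101 0.1104] open 0.30 q6 0.50 F [-0.9  1.2 -1.7]
saddles 104 ((0.5638719797134399, 0.3082212805747986), (0.07836151868104935, 0.04876606538891792), 81.29485321044922)
[0.56875469 0.3409285 ] [0.54533396 0.33229913] [0.59313921 0.34944765] 51
[0.55871341 0.27603604] [0.53545428 0.26801239] [0.58329555 0.28532626] 53
```

```bash
python3 -m crank '[[[0.5,-0.2,30],0,230],[[0.5,-0.2,55],0,230],[[0.5,-0.2,68],0,230],[[0.5,-0.2,75],0,230],[[0.5,-0.2,80],0,230],[[0.5,-0.2,83],0,230],[[0.5,-0.2,83],0,230],[[0.5,-0.2,83],0,230]]'; python3 go.py .564 .311 .026 -8.9
```

```text
time: 28.2
eef_pos: [0.5649, 0.3114, 0.0284]
tcp_rot: [0.76, 0.65, 0.001, 0.0]
contact_force: [-0.5, -0.7, -1.8]
opening: 0.299
finger_force: 49.5
shift mm [-0.6 -0.8  2.4] head -8.9 yaw -0.0 | t 28.2 pos [0.5649 0.3114 0.0284] open 0.30 q6 0.50 F [-0.5 -0.7 -1.8]
```

No contact yet at 28 mm, and the tube should seat at about 26. A bit lower, checking force.

```bash
python3 -m crank '[[[0,-0.5,1.5],0,230],[[0,-0.5,2.5],0,230],[[0,-0.5,2.5],0,230],[[0,-0.5,2.5],0,230]]'; python3 go.py .564 .311 .026 -8.9
```

```text
time: 28.6
eef_pos: [0.5645, 0.3116, 0.0276]
tcp_rot: [0.76, 0.65, 0.0, 0.0]
contact_force: [-4.1, -1.6, 8.6]
opening: 0.294
finger_force: 50.7
shift mm [-0.7 -0.4  1.6] head -8.9 yaw -0.0 | t 28.6 pos [0.5645 0.3116 0.0276] open 0.29 q6 0.50 F [-4.1 -1.6  8.6]
```

Contact with the saddles (8.6 N). Releasing to about 50 mm, rising and moving clear for a final look.

```bash
python3 -m crank '[[[0,0,0],0,200],[[0,0,0],0,140],[[0,0,0],0,110],[[0,0,0],0,100],[[0,0,0],0,100],[[0,0,-30],0,100],[[0,0,-80],0,100],[[0,0,-130],0,100],[[0,0,-170],0,100],[[0,0,-170],0,100]]'; python3 -m crank '[[[-300,-120,-60],0,0],[[-300,-120,-60],0,0],[[-300,-120,-60],0,0],[[-300,-120,-60],0,0],[[-300,-120,-60],0,0],[[-300,-120,-60],0,0],[[-300,-120,-60],0,0],[[-300,-120,-60],0,0],[[-300,-120,-60],0,0],[[-300,-120,-60],0,0]]'
python3 - <<'E'
from h import *
from plant import *
s=read_camera("scene"); c=read_camera("top"); np.savez("top9.npz",**c)
a=s["frame"][140:270,215:375]; b=c["frame"][120:250,220:380]
cv2.imwrite("pics/s7.png",cv2.resize(np.hstack([a,b]),(800,325),interpolation=2))
E
```

```text
time: 29.6
eef_pos: [0.5679, 0.3128, 0.204]
tcp_rot: [0.76, 0.65, 0.007, 0.003]
contact_force: [0.0, 0.9, 0.7]
opening: 0.61
finger_force: 0.0
time: 30.6
eef_pos: [0.3989, 0.034, 0.2543]
tcp_rot: [0.76, 0.65, -0.0, -0.0]
contact_force: [0.9, -0.0, -0.1]
opening: 1.001
finger_force: 0.0
```

View pics/s7.png

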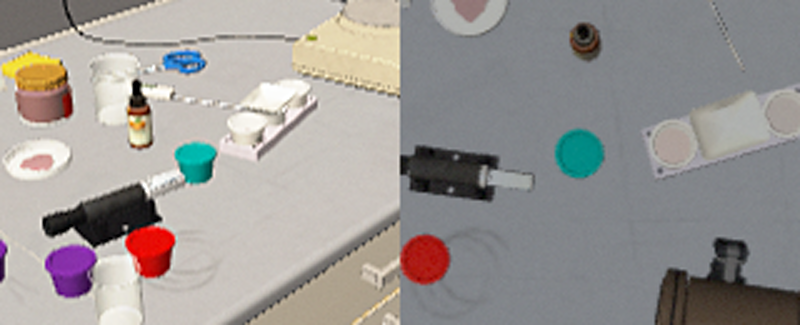

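The refractometer rests in both saddles with its prism towards the block, and the boat lies on the middle cup. Bottle and beaker are in place. One numeric check.

Run:
```python
from h import *
c=load("top9"); o=load("top0"); P=cloud(c); Z=P[...,2]-.0035; I=c["frame"].astype(int)
m=(Z>.024)&(Z<.09)&(P[...,0]>.51)&(P[...,0]<.62)&(P[...,1]>.19)&(P[...,1]<.43)
n,l,s,ce=cv2.connectedComponentsWithStats(m.astype(np.uint8)); 
for i in range(1,n):
  if s[i,4]<200: continue
  v,u=np.nonzero(l==i); w=plane(c,u,v,.036)[:,:2].astype(np.float32); print("refr",cv2.minAreaRect(w),w[w[:,1].argmin()],w[w[:,1].argmax()])
  q=P[l==i]
  for y0 in(.22,.25,.28,.31,.34,.37,.40): t=q[abs(q[:,1]-y0)<.008]; print(y0,np.percentile(t[:,2],90).round(4),t[:,0].mean().round(4))
m=(Z>.0425)&(np.hypot(P[...,0]-.6047,P[...,1]+.0022)<.055)
v,u=np.nonzero(m); w=plane(c,u,v,.051)[:,:2].astype(np.float32); print("boat Z>.0425",cv2.minAreaRect(w))
g=np.zeros(I.shape[:2],bool); g[130:220,300:420]=1
d=(np.abs(I-o["frame"].astype(int)).sum(2)>60)
# bright/yellowish boat contour by colour: cooler block vs boat
print("boat centre px est ->",plane(c,np.array(366.),np.array(169.5),.051)[:2],"px351.3,170",plane(c,np.array(351.3),np.array(170.),.051)[:2])
for nm,(u,v) in dict(bottle=(294,136),beaker=(197,243)).items():
  A=c["frame"][v-14:v+14,u-14:u+14].astype(int)-o["frame"][v-14:v+14,u-14:u+14]; print(nm,np.abs(A).mean().round(2))
```

```text
refr ((0.564166784286499, 0.3110310435295105), (0.18901489675045013, 0.048690520226955414), 81.2948989868164) [0.5565161  0.21775453] [0.57180697 0.4046381 ]
0.22 0.0499 0.5505
0.25 0.0488 0.554
0.28 0.0494 0.5567
0.31 0.0512 0.5636
0.34 0.0498 0.5688
0.37 0.0501 0.5729
0.4 0.0505 0.5751
boat Z>.0425 ((0.6062700748443604, 0.0005520954728126526), (0.05915258824825287, 0.10473808646202087), 17.322397232055664)
boat centre px est -> [ 0.60674644 -0.04262876] px351.3,170 [ 0.60622127 -0.00172706]
bottle 1.86
beaker 1.53
```

```bash
python3 -m crank '[[[0,0,0],0,0],[[0,0,0],0,0],[[0,0,0],0,0],[[0,0,0],0,0],[[0,0,0],0,0]]' >/dev/null; python3 -c "
from plant import ctrl
print(ctrl.sign_off())"
```

```text
the job is handed in; nothing more can be done
None
```

The job is handed in, with no verdict returned: in the last images all three cups are seated, the boat lies flat on the open one, the refractometer is level in both saddles with its prism towards the block, and the bottle and beaker have not moved.

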